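Index the detector carousel

ROBOT

A 6-joint arm with a two-finger parallel gripper is mounted at the origin on the work surface. World frame = base frame: x ahead of the robot, y to its left, z up, the work surface at z = 0. Lengths are in m, angles in rad, forces in N, time in s.
With the tool pointing down it reaches from about 0.275 to 0.825 m from the base axis. Payload 5.2 kg.
Tool frame: the origin (TCP) lies midway between the tips of the shut fingers; the grasp point (between the pads) lies 19 mm behind it; z points along the fingers, y is the line along which they close (so a half turn about z gives the same grasp; the last joint's range is limited). The gripper opens to 93 mm and grips with 3 to 60 N. Pads are 15 mm wide; open, the fingers measure 128 mm over their backs; the gripper's body (75 mm by 188 mm) begins 65 mm behind the grasp point.
Start: joints at [-1.443, 0.259, 1.535, -0, 1.348, -0.203], TCP at [0.179, -0.52, 0.219] pointing down, gripper open.
Joint ranges: [-3.14, 3.14], [-0.91, 2.08], [0.19, 2.58], [-1.22, 4.36], [0.22, 2.71], [-3.12, 3.12]. Speed limits (rad/s): [2.57, 2.57, 3.14, 3.14, 3.14, 3.14].

INTERFACE

Orientations are given as a rotation vector (axis times angle).
In Python, from cell import sensors, eyes, workorder, look_for, regions_of gives the robot as it stands. The module is installed in compiled form; this text tells all that it offers.
- The arm moves only by the tool apply_moves, never from a script. Its argument "motion" is text: rows parted by semicolons, each of 4 numbers parted by spaces: the shift along the tool's x, y, z in mm, then the turn about the tool's z in degrees. A call has 1 to 20 rows; each row is the pose to reach, as a shift and turn from the pose commanded when the call began, along the tool's axes at that moment; what a row does not reach only later rows make up. A row lasts 1/10 s, in which the tool goes at most 50 mm and 8.59 degrees, less where a joint would pass 70% of its speed; a pose out of reach is approached as far as the arm can. A call with a gripper value outside its range is refused whole. "grip" is the opening in per cent of the stroke, from 0 (shut) to 100 (fully open), set as the call begins (left out, the last holds). The fingers move at their own pace and stop on an object; the grip force is fixed at half the most. Time passes only in rows, so rows that repeat a pose let the fingers close. It gives the time, the measured TCP pose, the force, the opening and the grip force at its end, in the units of the state.
- sensors.get_state(): the state, without advancing time (a new reading comes with each control period).
- eyes.grab_frame(name): name is "side" or "top" or "wrist"; returns the picture (420x560x3 uint8, red, green, blue); there is no depth.
- eyes.calibration(name): a dict with "vfov" (degrees; the focal length in pixels is half the picture's height over the tangent of half this angle, whatever the lens; pixels are square), "cx", "cy" (the principal point, pixels), "world_to_cam" (4x4, takes a point from world to camera coordinates); the wrist camera has in their place "T_tool_cam" (4x4, takes a point from camera to tool coordinates, whose origin is the TCP and whose axes are the flange's). Camera axes: x right, y up, looking along -z (the intrinsics and any distortion apply to the point x, -y, -z); pixel columns grow to the right and rows downward; lengths in m; the calibration is good to about 2 mm. A picture is of the moment at which its call begins: read the wrist's pose just before it. calibration takes no time and is no camera call.
- workorder.finish_job(): hands the job in; it is judged then, once.
Trained networks look in the newest picture that a camera, given by its name, has taken for a name from the list of things; names that differ only in an ending like _2 or _b are one class to them, and where a whole thing is asked for, a point or a joint stands for the part that bears it (a point fixed in the world has none). Each returns a list of dicts, best first, with "score" (0 to 1); they miss things now and then, are a little off and sometimes report something else, mostly with a low value. They report only what shows in the picture. A call takes as long as a camera call.
- look_for(thing, camera): "centre" ([row, column] in pixels, amid what is visible of it).
- regions_of(thing, camera): "pixels" (420x560 bool, what is visible of it) and "centre" ([row, column] in pixels, amid what is visible of it).
The state is a dict: "t": time; "q": joint angles; "qvel": joint speeds; "joint_torque": joint torques, N m; "eef_pos": TCP position; "orientation": TCP orientation; "wrist_force": force on the tool from outside, world axes, zero at the start; "moment": the same for the moment, N m; "opening": opening from 0.0 (shut) to 1.0 (fully open); "gripper_force": force on a finger pad.
Only numpy, scipy, OpenCV 4.12 (cv2) and the standard library are available. Lean on these libraries where they do the work, as an engineer would, in place of code of your own. Each camera call takes 0.05 s, during which the arm holds its last target. There are 200 camera calls.

TASK

Turn the detector carousel by pushing its slotted rim with a fingertip until the fat round-barrel detector stands squarely in front of the fixed beam tube, its window centred on the tube, then let go and leave it at rest. Turn it gently, without flicking it; do not pinch or lift anything, do not touch the detector heads on the platter, and leave the loose things on the bench where they are.

Things in the scene. Friction and masses are not known exactly. Their poses are not given: they have to be found in the camera images.
- carousel: Fixed part of the carousel: base plate 350 x 120 x 8 mm (x -100 to 250 mm) with a bearing 140 mm across, up to 22 mm high, under the platter, and a bracket with the beam tube at the far end. Origin on the bench, on the platter's vertical turning axis; x points from that axis to the beam tube, z up. Never moves.
- tube_mouth (a point): Centre of the beam tube's open mouth, 148 mm from the turning axis, 76 mm above the bench; fixed. The tube is black, 26 mm across with a 31 mm steel collar at each end, and runs level away from the platter to 238 mm; its bracket stands 177 to 213 mm from the axis, 50 mm wide, up to 94 mm high.
- platter (a joint): Turning angle of the platter in rad, growing anticlockwise seen from above; 0 or a whole turn (2 pi) when the round head is exactly in front of the beam tube. Turns both ways, more than a whole turn, with dry friction 0.12 N m (about 1 N at the rim) that stops it soon after the push ends; no spring, no detents.
- platter_top (a point): Centre of the platter's top face, 46 mm above the bench. The platter is a grey-painted metal disc 260 mm across, 22 mm thick, 0.5 to 1.2 kg, its underside 24 mm above the bench. A steel cap 32 mm across, 12 mm high is at its centre. Five stations stand on it 72 deg apart, midway between the slots, all within 90 mm of the axis and at most 98 mm above the bench.
- spindle (a joint): How far the platter is raised off its bearing, in m: 0 resting. The platter is not locked down and would lift off if pulled up; it should stay at 0.
- window (a point): Centre of the round head's front window, the face that looks outwards: 88 mm from the turning axis, 76 mm above the bench; turns with the platter.
- beam_spot (a point): Fixed point on the beam tube's axis, 60 mm in front of its mouth, 88 mm from the turning axis and 76 mm above the bench: where the window's centre should come.
- slot0 (a point): Finger slot 0 in the platter's rim, 36 deg anticlockwise from the round head: 44 mm wide, from 100 mm to the rim at 130 mm from the axis, open outside, above and below (right through); below it only bench or the 8 mm base plate. A shut fingertip put in from above can push either side face. Point: mid-width, 118 mm from the axis, at the top face; turns with the platter.
- slot1 (a point): Finger slot 1 in the platter's rim, 108 deg anticlockwise from the round head: 44 mm wide, from 100 mm to the rim at 130 mm from the axis, open outside, above and below (right through); below it only bench or the 8 mm base plate. A shut fingertip put in from above can push either side face. Point: mid-width, 118 mm from the axis, at the top face; turns with the platter.
- slot2 (a point): Finger slot 2 in the platter's rim, 180 deg anticlockwise from the round head: 44 mm wide, from 100 mm to the rim at 130 mm from the axis, open outside, above and below (right through); below it only bench or the 8 mm base plate. A shut fingertip put in from above can push either side face. Point: mid-width, 118 mm from the axis, at the top face; turns with the platter.
- slot3 (a point): Finger slot 3 in the platter's rim, 252 deg anticlockwise from the round head: 44 mm wide, from 100 mm to the rim at 130 mm from the axis, open outside, above and below (right through); below it only bench or the 8 mm base plate. A shut fingertip put in from above can push either side face. Point: mid-width, 118 mm from the axis, at the top face; turns with the platter.
- slot4 (a point): Finger slot 4 in the platter's rim, 324 deg anticlockwise from the round head: 44 mm wide, from 100 mm to the rim at 130 mm from the axis, open outside, above and below (right through); below it only bench or the 8 mm base plate. A shut fingertip put in from above can push either side face. Point: mid-width, 118 mm from the axis, at the top face; turns with the platter.
- round_head: The wanted detector: a fat round barrel lying radially, 38 mm across and 45 mm long, from 43 to 88 mm from the turning axis, with a 26 mm round window in its outer end, its axis 76 mm above the bench, on a short steel post. Origin on the turning axis at the platter's top face; its x axis points outwards to its window. Not to be touched.
- box_head: Another detector: a square box 42 x 38 x 36 mm with a square window and a small brass connector on top, 72 deg anticlockwise from the round head. Origin on the turning axis, x axis towards it. Not to be touched.
- plate_head: Another detector: an upright plate 46 mm wide, 42 mm high, 8 mm thick with a narrow slit, 144 deg anticlockwise from the round head. Origin on the turning axis, x axis towards it. Not to be touched.
- bare_post: An empty station: a bare steel post 12 mm across and 40 mm high with a collar, 216 deg anticlockwise from the round head. Origin on the turning axis, x axis towards it. Not to be touched.
- slim_head: Another detector: a slim round barrel 18 mm across and 50 mm long lying radially on a post, 288 deg anticlockwise from the round head. Origin on the turning axis, x axis towards it. Not to be touched.
- module: Loose bystander: a blue die-cast module 90 x 50 x 34 mm with a round 14 mm connector 18 mm long at each end of its x axis. Origin under its centre.
- tee: Loose bystander: a steel coaxial tee, 56 mm along x with a 30 mm branch along y, 15 mm thick, lying flat. Origin under its centre.
- cleaner: Loose bystander: a white plastic bottle of lens cleaner, 44 mm across, 95 mm high, upright. Origin under its centre.
- driver: Loose bystander: a screwdriver about 170 mm long with a black handle, lying along its x axis. Origin under its middle.

How it is judged:
By the outcome, as a careful person would: the job done as asked, in the order asked, and still so for the second after the job is handed in, with the robot touching nothing.
It also fails if it takes over 58 s, if anything falls off the work surface, if the arm or the gripper's body presses on something with over 40 N, if the wrist force passes 120 N, or if a joint passes its speed limit or range.

## Working session

There is one attempt and no reset: what is moved stays moved. The work goes in short steps, Python scripts to look and compute and a tool call to move; the robot and the scene stay as the last step left them, time stands still between calls to the robot, and variables do not carry over. Pictures are saved under pics/ and viewed, at most 13 in all, crops included, and the job is handed in when it is done.

Besides the shell and the picture viewer there is one more tool, called as a command line: name --argument value ..., lists and objects as JSON in quotes. apply_moves: Moves the arm, as the interface text tells. Its arguments: {"type":"object","properties":{"motion":{"type":"string"},"grip":{"type":"number"}},"required":["motion"]}

```bash
mkdir -p pics
cat > h.py <<'E'
import numpy as np, cv2
from cell import sensors, eyes, workorder, look_for, regions_of
from scipy.spatial.transform import Rotation as R
def proj(name,P):
    c=eyes.calibration(name); P=np.atleast_2d(P); f=210/np.tan(np.radians(c['vfov'])/2)
    p=(np.c_[P,np.ones(len(P))]@np.array(c['world_to_cam']).T)[:,:3]
    return np.c_[c['cy']-f*p[:,1]/-p[:,2], c['cx']+f*p[:,0]/-p[:,2]]
def back(name,rc,z):
    c=eyes.calibration(name); f=210/np.tan(np.radians(c['vfov'])/2)
    M=np.linalg.inv(np.array(c['world_to_cam'])); d=M[:3,:3]@np.array([(rc[1]-c['cx'])/f,-(rc[0]-c['cy'])/f,-1])
    o=M[:3,3]; return o+d*(z-o[2])/d[2]
E
python3 - <<'E'
from h import *
ims=[]
for n in ['top','side']:
    im=eyes.grab_frame(n); cv2.imwrite(f'pics/{n}0.png',im[:,:,::-1])
    print(n,{k:v for k,v in eyes.calibration(n).items()})
    for t,z in [('carousel',0),('platter_top',.046),('round_head',.076),('box_head',.07),('plate_head',.07),('bare_post',.07),('slim_head',.076),('cleaner',.05),('module',.02),('driver',.01),('tee',.01)]:
        r=look_for(t,n)
        if r: print(t,[ (round(x['score'],2),np.round(x['centre']),np.round(back(n,x['centre'],z),3)) for x in r[:2]])
s=sensors.get_state(); print(s['t'],s['eef_pos'],s['orientation'],R.from_rotvec(s['orientation']).as_matrix().round(3))
E
```

```text
top {'vfov': 55.341430471530856, 'cx': 282.23195337176446, 'cy': 212.8538966662565, 'world_to_cam': array([[-0.02774017, -0.99934006,  0.02345068,  0.00213443],
       [ 0.98636687, -0.02355821,  0.16286621, -0.54319424],
       [-0.16220627,  0.02764891,  0.98636944, -0.85246072],
       [ 0.        ,  0.        ,  0.        ,  1.        ]])}
carousel [(0.57, array([178., 284.]), array([ 0.634, -0.02 ,  0.   ]))]
platter_top [(0.85, array([194., 274.]), array([0.587, 0.006, 0.046]))]
round_head [(0.69, array([207., 296.]), array([ 0.55 , -0.041,  0.076])), (0.46, array([188., 277.]), array([ 0.593, -0.001,  0.076]))]
box_head [(0.79, array([173., 303.]), array([ 0.628, -0.059,  0.07 ]))]
plate_head [(0.62, array([158., 270.]), array([0.662, 0.011, 0.07 ]))]
bare_post [(0.57, array([184., 245.]), array([0.606, 0.069, 0.07 ]))]
slim_head [(0.51, array([211., 264.]), array([0.544, 0.029, 0.076]))]
cleaner [(0.71, array([268., 437.]), array([ 0.411, -0.348,  0.05 ]))]
module [(0.76, array([288., 119.]), array([0.388, 0.354, 0.02 ]))]
driver [(0.66, array([190., 275.]), array([0.603, 0.0
[... 1137 characters left out ...]
015, 0.07 ]))]
slim_head [(0.51, array([202., 266.]), array([0.541, 0.017, 0.076]))]
cleaner [(0.72, array([331., 227.]), array([ 0.41 , -0.365,  0.05 ])), (0.53, array([333., 329.]), array([ 0.608, -0.403,  0.05 ]))]
module [(0.56, array([159., 211.]), array([0.398, 0.368, 0.02 ]))]
driver [(0.8, array([157., 268.]), array([0.589, 0.365, 0.01 ])), (0.19, array([200., 268.]), array([0.558, 0.117, 0.01 ]))]
tee [(0.74, array([329., 329.]), array([ 0.62 , -0.364,  0.01 ])), (0.35, array([215., 274.]), array([0.564, 0.042, 0.01 ]))]
1.2 [ 0.17865933 -0.52015848  0.21863474] [-3.09865678e+00 -5.17322483e-01  2.93694063e-05] [[ 0.946  0.325 -0.   ]
 [ 0.325 -0.946  0.   ]
 [-0.    -0.    -1.   ]]
```

View pics/top0.png

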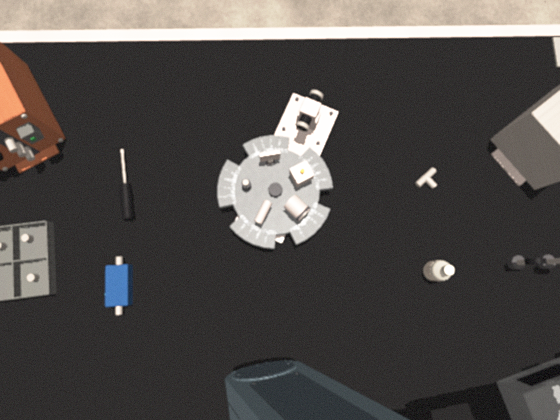

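View pics/side0.png

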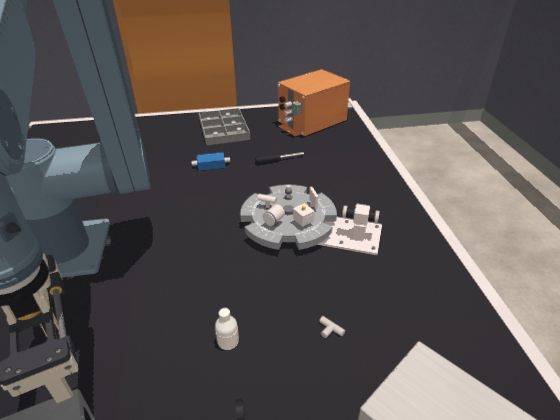

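Top view: platter centre ≈(190,275), round head at (207,297), beam tube to the upper right ≈(110,310). I'll enlarge both views to fit the pose.

Run:
```python
import cv2
a=cv2.imread('pics/top0.png')[80:255,205:350]; b=cv2.imread('pics/side0.png')[175:260,230:390]
cv2.imwrite('pics/topc.png',cv2.resize(a[:,:],None,fx=3.4,fy=3.4,interpolation=cv2.INTER_CUBIC))
cv2.imwrite('pics/sidec.png',cv2.resize(b,None,fx=5,fy=5,interpolation=cv2.INTER_CUBIC))
```

```text
(no output)
```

View pics/topc.png

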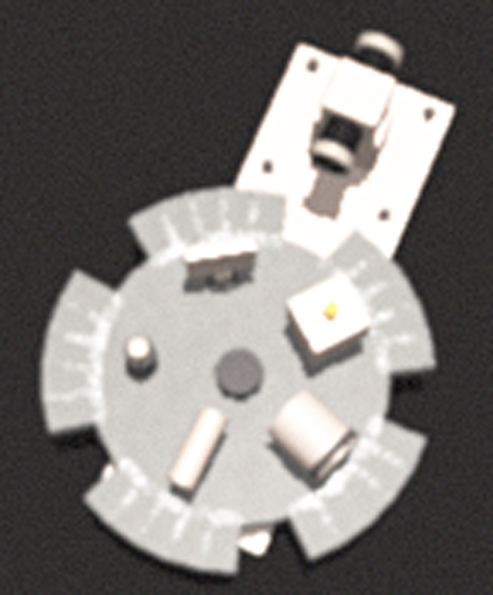

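View pics/sidec.png

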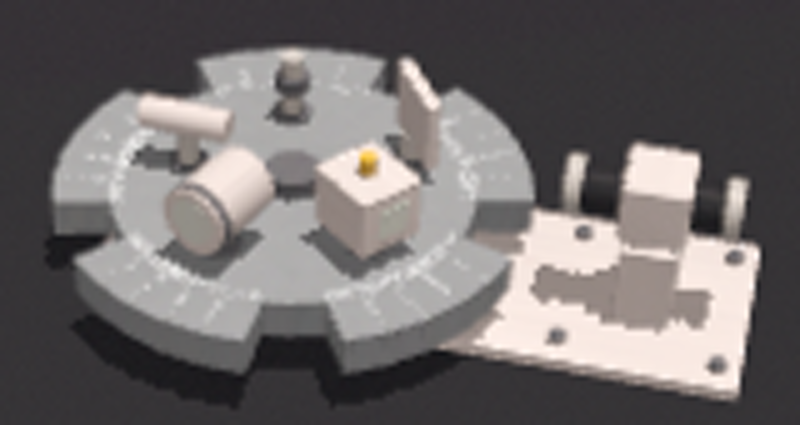

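```bash
cat > fit.py <<'E'
from h import *
from scipy.optimize import least_squares
T=lambda p:(p[1]/3.4+80,p[0]/3.4+205); S=lambda p:(p[1]/5+175,p[0]/5+230)
h=np.arcsin(22/130); rad=np.radians
fixed=[('top',T((300,43)),(.25,.06,.008)),('top',T((455,107)),(.25,-.06,.008)),('side',S((760,245)),(.25,.06,.008)),('side',S((738,388)),(.25,-.06,.008))]
rot=[('top',T((239,372)),(0,0,.058)),('side',S((295,162)),(0,0,.058))]
for k,(cw,ccw) in enumerate([((427,437),(435,368)),((358,233),(284,200)),((130,222),(78,270)),((52,433),(85,495)),((238,573),(308,562))]):
    for px,s in((cw,-h),(ccw,h)):
        a=rad(36+72*k)+s; rot.append(('top',T(px),(.13*np.cos(a),.13*np.sin(a),.046)))
for px,s in(((245,342),-h),((340,345),h)):
    a=rad(36)+s; rot.append(('side',S(px),(.13*np.cos(a),.13*np.sin(a),.046)))
def res(v,full=False):
    o=[]
    for L,ang in((fixed,v[2]),(rot,v[2]+v[3])):
        Rz=R.from_euler('z',ang).as_matrix()
        for n,rc,P in L:
            d=np.r_[v[4:6],0] if n=='side' else 0
            o.append(proj(n,Rz@np.array(P)+np.r_[v[:2],0]+d)[0]-rc)
    return np.array(o) if full else np.r_[np.ravel(o),v[4:6]/.003]
s=least_squares(res,[.59,0,rad(-28),rad(-107),0,0],loss='soft_l1')
print(s.x[:2],np.degrees(s.x[2:4]),s.x[4:]); print(res(s.x,True).round(1))
E
python3 fit.py
```

```text
[0.59390903 0.00149756] [ -24.59455055 -111.2107531 ] [0.00403341 0.00054326]
[[ 0.5 -0.1]
 [ 0.2 -0.4]
 [ 0.1 -0.2]
 [ 0.4  0.1]
 [ 0.1  0.4]
 [ 1.  -0.7]
 [-0.2  0.1]
 [ 1.2  0.1]
 [-2.4 -1.3]
 [-0.9  3.3]
 [ 0.4 -0.8]
 [-0.6  0.8]
 [ 0.7 -0. ]
 [-0.3 -0.9]
 [-0.2  0.6]
 [-0.3 -0.4]
 [-0.   0.6]
 [-0.6 -0.7]]
```

apply_moves --motion "10 -9 0 0; 30 -26 0 0; 55 -49 0 0; 85 -75 0 -1; 120 -106 0 -1; 158 -139 0 -2; 196 -173 0 -2; 234 -206 0 -3; 272 -240 0 -3; 310 -273 0 -4; 348 -307 0 -4; 386 -340 5 -5; 424 -374 10 -5; 460 -406 15 -6; 490 -432 20 -6; 515 -454 25 -7; 532 -469 30 -7; 542 -478 34 -7; 546 -482 38 -7; 546 -482 38 -7" --grip 0

```text
t: 3.2
eef_pos: [0.5378, 0.1132, 0.18]
orientation: [-3.061, -0.706, 0.002]
wrist_force: [-0.3, 0.4, 0.3]
opening: 0.008
gripper_force: 0.0
```

```bash
cat > w.py <<'E'
from h import *
import sys
def wproj(P,s):
    c=eyes.calibration('wrist'); f=210/np.tan(np.radians(c['vfov'])/2)
    M=np.eye(4); M[:3,:3]=R.from_rotvec(s['orientation']).as_matrix(); M[:3,3]=s['eef_pos']
    p=(np.c_[np.atleast_2d(P),np.ones(len(np.atleast_2d(P)))]@np.linalg.inv(M@np.array(c['T_tool_cam'])).T)[:,:3]
    return np.c_[c['cx']+f*p[:,0]/-p[:,2], c['cy']-f*p[:,1]/-p[:,2]]
def model(C,yaw,th):
    out=[]
    for k in range(5):
        m=np.radians(yaw+th+36+72*k); e=[]
        for r,t in((.13,-.022),(.1,-.022),(.1,.022),(.13,.022)):
            r=np.sqrt(r*r-t*t) if r==.13 else r
            e.append((C[0]+r*np.cos(m)-t*np.sin(m),C[1]+r*np.sin(m)+t*np.cos(m),.046))
        out.append(np.array(e))
    return out
if __name__=='__main__':
    C=(float(sys.argv[2]),float(sys.argv[3])); yaw=float(sys.argv[4]); th=float(sys.argv[5])
    s=sensors.get_state(); im=eyes.grab_frame('wrist')[:,:,::-1].copy()
    print(s['t'],np.round(s['eef_pos'],4),R.from_rotvec(s['orientation']).as_matrix().round(3)[:2,:2],s['opening'],np.round(s['q'],2),np.round(s['wrist_force'],1))
    cv2.imwrite('pics/raw_'+sys.argv[1],im)
    for i,e in enumerate(model(C,yaw,th)): cv2.polylines(im,[wproj(e,s).round().astype(int)],False,((0,0,255),(0,255,0),(255,0,0),(0,255,255),(255,0,255))[i],1)
    cv2.imwrite('pics/'+sys.argv[1],im)
E
python3 w.py w1.png .594 .0015 -24.6 -111.2
```

```text
3.2 [0.5378 0.1132 0.18  ] [[ 0.899  0.438]
 [ 0.438 -0.899]] 0.008134864862659064 [ 0.    0.29  1.59 -0.    1.26  1.12] [-0.3  0.4  0.3]
```

View pics/w1.png

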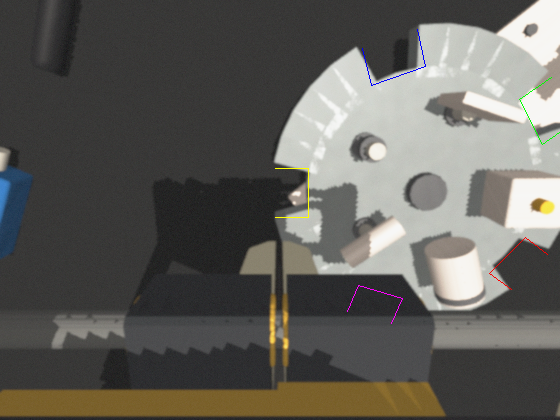

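apply_moves --motion "0 0 10 0; 0 0 30 0; 0 0 55 0; 0 0 80 0; 0 0 100 0; 0 0 115 0; 0 0 127 0; 0 0 136 0; 0 0 142 0; 0 0 146 0; 0 0 146 0"

```text
t: 4.35
eef_pos: [0.5384, 0.113, 0.0345]
orientation: [-3.061, -0.705, 0.0]
wrist_force: [-0.0, -0.3, 0.4]
opening: 0.003
gripper_force: 0.0
```

```bash
cat > arc.py <<'E'
# arc rows from current pose: args Cx Cy r, end angle, n rows
from h import *
import sys
cx,cy,r,a1,n=map(float,sys.argv[1:6]); n=int(n)
s=sensors.get_state(); M=R.from_rotvec(s['orientation']).as_matrix(); p=np.array(s['eef_pos'])
a0=np.degrees(np.arctan2(p[1]-cy,p[0]-cx))%360; r0=np.hypot(p[1]-cy,p[0]-cx)
print('now angle',a0.round(2),'r',r0.round(4),'z',p[2].round(4),'yang',np.degrees(np.arctan2(M[1,1],M[0,1])),'F',np.round(s['wrist_force'],1),'t',s['t'],'q',np.round(s['q'],2))
o=[]
for i in range(1,n+1):
    u=i/n; u=u+0*u; a=np.radians(a0+(a1-a0)*u); rr=r0+(r-r0)*min(1,2*u)
    d=M.T@(np.array([cx+rr*np.cos(a),cy+rr*np.sin(a),p[2]])-p)
    o.append('%.0f %.0f %.0f %.1f'%(d[0]*1e3,d[1]*1e3,0,-(a1-a0)*u))
print('; '.join(o))
E
python3 arc.py .594 .0015 .124 155 20
```

```text
now angle 116.5 r 0.1246 z 0.0345 yang -64.0522443025511 F [-0.  -0.3  0.4] t 4.35 q [0.   0.45 1.76 0.   0.93 1.12]
-4 0 0 -1.9; -8 0 0 -3.9; -13 1 0 -5.8; -17 2 0 -7.7; -21 2 0 -9.6; -25 3 0 -11.6; -29 4 0 -13.5; -33 5 0 -15.4; -37 6 0 -17.3; -41 8 0 -19.3; -45 9 0 -21.2; -49 11 0 -23.1; -52 13 0 -25.0; -56 15 0 -27.0; -60 17 0 -28.9; -63 19 0 -30.8; -67 21 0 -32.7; -70 23 0 -34.7; -74 26 0 -36.6; -77 28 0 -38.5
```

apply_moves --motion "-4 0 0 -1.9; -8 0 0 -3.9; -11 0 0 -4.8; -13 1 0 -5.8; -15 1 0 -6.8; -17 2 0 -7.7; -21 2 0 -9.6; -25 3 0 -11.6; -29 4 0 -13.5; -33 5 0 -15.4; -37 6 0 -17.3; -41 8 0 -19.3; -45 9 0 -21.2; -49 11 0 -23.1; -52 13 0 -25; -56 15 0 -27; -60 17 0 -28.9; -63 19 0 -30.8; -65 20 0 -31.8; -66 20.5 0 -32.3"

```text
t: 6.35
eef_pos: [0.4882, 0.0655, 0.0347]
orientation: [2.744, 1.53, 0.0]
wrist_force: [1.0, 1.2, 0.1]
opening: 0.008
gripper_force: 0.6
```

```bash
python3 arc.py .594 .0015 .124 189 20; python3 w.py w2.png .594 .0015 -24.6 -85
```

```text
now angle 148.81 r 0.1236 z 0.0347 yang -31.723678985607435 F [1.  1.2 0.1] t 6.35 q [-0.09  0.37  1.9  -0.    0.88  0.46]
-4 0 0 -2.0; -9 0 0 -4.0; -13 1 0 -6.0; -17 1 0 -8.0; -22 2 0 -10.0; -26 3 0 -12.1; -30 4 0 -14.1; -34 5 0 -16.1; -38 6 0 -18.1; -43 8 0 -20.1; -47 9 0 -22.1; -51 11 0 -24.1; -54 13 0 -26.1; -58 15 0 -28.1; -62 17 0 -30.1; -66 19 0 -32.1; -69 22 0 -34.2; -73 24 0 -36.2; -76 27 0 -38.2; -80 30 0 -40.2
6.35 [0.4882 0.0655 0.0347] [[ 0.526  0.851]
 [ 0.851 -0.526]] 0.008091035202216065 [-0.09  0.37  1.9  -0.    0.88  0.46] [1.  1.2 0.1]
```

View pics/w2.png

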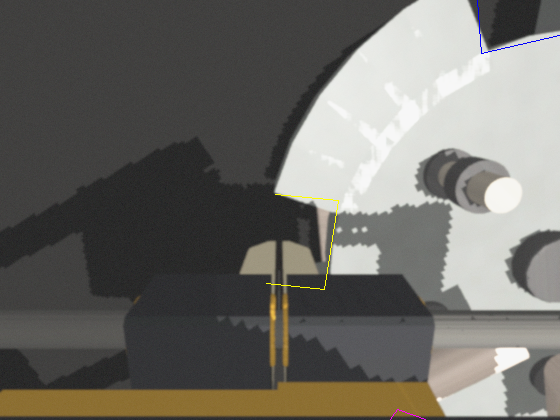

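The wrist view shows the slot overlay (yellow, corners about (275,193), (338,202)) matching the real slot edges, so the model is right and the finger is pushing the slot's side with about 1.5 N. I'll carry on along the arc.

apply_moves --motion "-2 0 0 -1; -4 0 0 -2; -9 0 0 -4; -13 1 0 -6; -17 1 0 -8; -22 2 0 -10; -26 3 0 -12; -30 4 0 -14; -34 5 0 -16; -38 6 0 -18; -43 8 0 -20; -47 9 0 -22; -51 11 0 -24; -54 13 0 -26; -58 15 0 -28; -62 17 0 -30; -66 19 0 -32; -69 22 0 -34; -71 23 0 -35; -72 23.5 0 -35.6"

```text
t: 8.4
eef_pos: [0.4699, -0.0079, 0.0345]
orientation: [-2.145, -2.295, 0.0]
wrist_force: [-0.2, 1.5, 0.7]
opening: 0.006
gripper_force: 0.6
```

```bash
python3 arc.py .594 .0015 .124 220 18
```

```text
now angle 184.35 r 0.1245 z 0.0345 yang 3.8784267968119317 F [-0.2  1.5  0.7] t 8.4 q [-0.25  0.33  1.95  0.    0.85 -0.32]
-4 0 0 -2.0; -9 0 0 -4.0; -13 1 0 -5.9; -17 2 0 -7.9; -21 2 0 -9.9; -26 3 0 -11.9; -30 4 0 -13.9; -34 5 0 -15.8; -38 7 0 -17.8; -42 8 0 -19.8; -46 10 0 -21.8; -50 11 0 -23.8; -54 13 0 -25.7; -58 15 0 -27.7; -61 17 0 -29.7; -65 20 0 -31.7; -69 22 0 -33.7; -72 24 0 -35.6
```

apply_moves --motion "-2 0 0 -1; -4 0 0 -2; -9 0 0 -4; -13 1 0 -6; -17 2 0 -8; -21 2 0 -10; -26 3 0 -12; -30 4 0 -14; -34 5 0 -16; -38 7 0 -18; -42 8 0 -20; -46 10 0 -22; -50 11 0 -24; -54 13 0 -26; -58 15 0 -28; -61 17 0 -30; -65 20 0 -32; -69 22 0 -34; -71 23 0 -35; -72 24 0 -35.6"

```text
t: 10.4
eef_pos: [0.4989, -0.0782, 0.0346]
orientation: [-1.34, -2.841, 0.0]
wrist_force: [-0.7, 1.3, 0.4]
opening: 0.006
gripper_force: 0.6
```

```bash
python3 arc.py .594 .0015 .124 232.5 10
```

```text
now angle 219.97 r 0.1241 z 0.0346 yang 39.487022261500876 F [-0.7  1.3  0.4] t 10.4 q [-0.38  0.38  1.87 -0.    0.89 -1.07]
-3 0 0 -1.3; -5 0 0 -2.5; -8 0 0 -3.8; -11 1 0 -5.0; -14 1 0 -6.3; -16 1 0 -7.5; -19 2 0 -8.8; -22 2 0 -10.0; -24 3 0 -11.3; -27 3 0 -12.5
```

apply_moves --motion "-3 0 0 -1.3; -5 0 0 -2.5; -8 0 0 -3.8; -11 1 0 -5; -14 1 0 -6.3; -16 1 0 -7.5; -19 2 0 -8.8; -22 2 0 -10; -24 3 0 -11.3; -26 3 0 -12; -27 3 0 -12.5; -27 3 0 -12.5"

```text
t: 11.6
eef_pos: [0.5187, -0.0971, 0.0347]
orientation: [1.024, 2.97, 0.0]
wrist_force: [0.3, 1.0, -0.3]
opening: 0.008
gripper_force: 0.3
```

```bash
python3 arc.py .594 .0015 .124 233.8 2
cat > top.py <<'E'
from h import *
from w import model
import sys
C=(float(sys.argv[2]),float(sys.argv[3])); yaw=float(sys.argv[4]); th=float(sys.argv[5])
outs=[]
for n in('top','side'):
    im=eyes.grab_frame(n)[:,:,::-1].copy(); cv2.imwrite(f'pics/raw_{n}_'+sys.argv[1],im)
    r0,c0,h,w=(80,205,170,150) if n=='top' else (165,225,105,170); k=4 if n=='top' else 4
    d=im[r0:r0+h,c0:c0+w]; big=cv2.resize(d,None,fx=k,fy=k,interpolation=cv2.INTER_CUBIC)
    q=lambda P:(((proj(n,P)[:,::-1]-[c0,r0]+.5)*k).round().astype(int))
    off=np.array([0,0,0]) if n=='top' else np.array([.004,.0005,0])
    for e in model(C,yaw,th): cv2.polylines(big,[q(e+off)],False,(0,0,255),1)
    for a,col in((yaw,(0,255,0)),(yaw+th,(255,0,0))):
        a=np.radians(a); u=np.array([np.cos(a),np.sin(a),0]); L=np.array([np.r_[C,.076]+u*t+off for t in(.043,.088,.148,.238)])
        cv2.polylines(big,[q(L)],False,col,1)
    outs.append(big)
cv2.imwrite('pics/t_'+sys.argv[1],outs[0]); cv2.imwrite('pics/s_'+sys.argv[1],outs[1])
E
```

```text
now angle 232.62 r 0.1241 z 0.0347 yang 51.96289558422841 F [ 0.3  1.  -0.3] t 11.6 q [-0.4   0.42  1.81  0.    0.91 -1.3 ]
-1 0 0 -0.6; -3 0 0 -1.2
```

apply_moves --motion "2 0 0 0; 6 0 0 0; 8 0 0 0; 8 0 -15 0; 8 0 -40 0; 8 0 -70 0; 8 0 -100 0; 8 -10 -130 0; 8 -30 -150 0; 8 -60 -160 0; 8 -90 -165 0; 8 -120 -165 0; 8 -140 -165 0; 8 -150 -165 0; 8 -150 -165 0"

```text
t: 13.1
eef_pos: [0.4192, -0.2108, 0.1997]
orientation: [1.027, 2.969, -0.0]
wrist_force: [-0.2, -0.6, -1.3]
opening: 0.006
gripper_force: 0.0
```

```bash
python3 top.py a.png .594 .0015 -24.6 -1.2; python3 w.py w3.png .594 .0015 -24.6 -1.2
```

```text
13.2 [ 0.42   -0.2098  0.1996] [[-0.787  0.617]
 [ 0.617  0.787]] 0.0032195006234285828 [-0.7   0.13  1.75  0.    1.27 -1.61] [-0.7  0.2  0. ]
```

View pics/t_a.png

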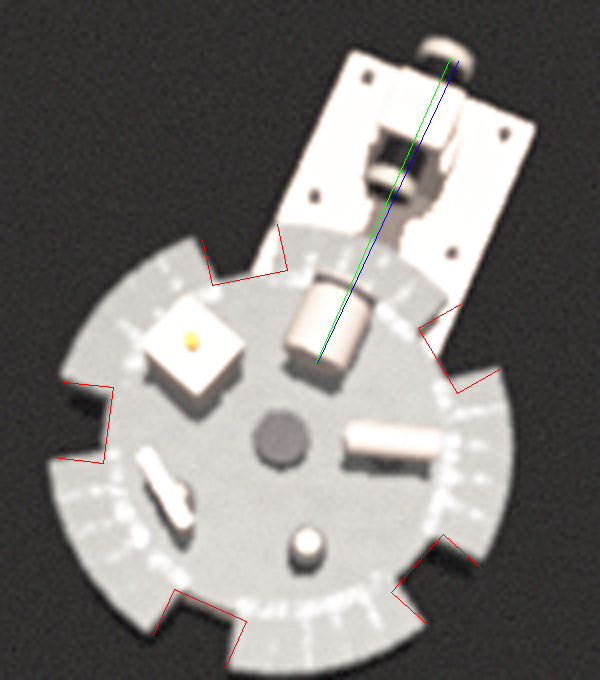

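View pics/w3.png

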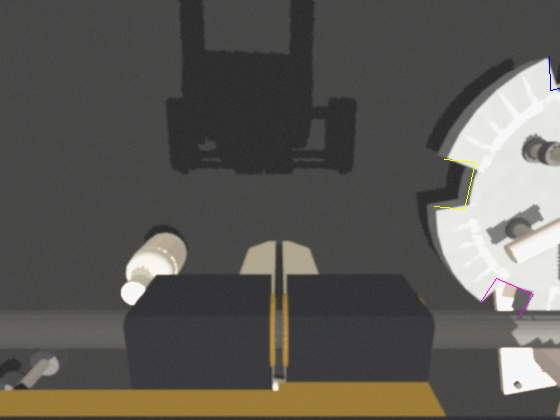

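The turn looks right, just short: barrel centre is at (329,325) in the crop, tube collar at (392,182), and the overlay is shifted by about 1 px. I'll refine the pose with a subpixel edge fit.

```bash
cat > edge.py <<'E'
from h import *
import sys
from scipy.optimize import minimize
from scipy.ndimage import map_coordinates
n,files=sys.argv[1],sys.argv[3:]; th0=float(sys.argv[2])
I=np.mean([cv2.cvtColor(cv2.imread(f),cv2.COLOR_BGR2GRAY).astype(float) for f in files],0)
c=eyes.calibration(n); cam=np.linalg.inv(np.array(c['world_to_cam']))[:3,3]
def segs(v):  # points, outward normals
    C=v[:2]; out=[]
    t=np.linspace(0,1,12)[:,None]
    def add(k,p0,p1,nrm,ang,z):
        Rz=R.from_euler('z',ang).as_matrix(); P=(np.r_[p0,z]*(1-t)+np.r_[p1,z]*t)@Rz.T+np.r_[C,0]; out.append((k,P,Rz@np.r_[nrm,0]))
    add('b',(.165,.06),(.24,.06),(0,1),v[2],.008); add('b',(.165,-.06),(.24,-.06),(0,-1),v[2],.008); add('b',(.25,-.05),(.25,.05),(1,0),v[2],.008)
    for k in range(5):
        a=v[2]+v[3]+np.radians(36+72*k)
        add('s',(.105,.022),(.126,.022),(0,-1),a,.046); add('s',(.105,-.022),(.126,-.022),(0,1),a,.046)
        for m in range(-2,3):
            b=a+np.radians(36+8*m); d=.13*np.tan(np.radians(3.5)); add('r',(.13,-d),(.13,d),(1,0),b,.046)
    return out
def use(v):
    u=[]
    for k,P,N in segs(v):
        m=P.mean(0); d=m-cam; hid=(d@N)/np.linalg.norm(d)>(.03 if k!='b' else -9)
        rel=m[:2]-v[:2]; near=abs(((np.arctan2(rel[1],rel[0])-v[2]+np.pi)%(2*np.pi))-np.pi)<np.radians(36)
        u.append(hid and (k=='b' or not near))
    return u
v0=np.r_[.594,.0015,np.radians([-24.6,th0])]; U=use(v0); print(sum(U),[k[0] for k,u in zip(segs(v0),U) if u])
def S(P): 
    q=proj(n,P); return map_coordinates(I,[q[:,0],q[:,1]],order=1).mean()
def cost(w):
    v=v0+w*np.array([.002,.002,.01,.01]); f=0
    for (k,P,N),u in zip(segs(v),U):
        if u:
            for e in(.0015,.003): f-=np.clip(S(P-N*e)-S(P+N*e),0,None)/(200 if k=='b' else 100)
    return f
best=min((minimize(cost,x,method='Nelder-Mead',options=dict(xatol=.02,fatol=1e-4,maxiter=800)) for x in np.vstack([np.zeros(4),np.eye(4),-np.eye(4)])),key=lambda r:r.fun)
v=v0+best.x*np.array([.002,.002,.01,.01]); print(n,best.fun,v[:2].round(4),np.degrees(v[2:]).round(2))
E
python3 - <<'E'
from h import *
for i in range(4):
    for n in('top','side'): cv2.imwrite(f'pics/{n}b{i}.png',eyes.grab_frame(n)[:,:,::-1])
E
python3 edge.py top -1.2 pics/topb*.png; python3 edge.py side -1.2 pics/sideb*.png
python3 edge.py top -111.2 pics/top0.png;python3 edge.py side -111.2 pics/side0.png
```

```text
20 ['b', 'b', 'b', 'r', 'r', 'r', 'r', 'r', 's', 'r', 'r', 'r', 's', 's', 'r', 'r', 'r', 'r', 'r', 's']
17 ['b', 'b', 'b', 'r', 'r', 'r', 'r', 'r', 'r', 'r', 'r', 'r', 'r', 's', 'r', 's', 's']
17 ['b', 'b', 'b', 's', 'r', 'r', 'r', 'r', 'r', 's', 'r', 'r', 'r', 'r', 'r', 's', 'r']
18 ['b', 'b', 'b', 'r', 'r', 's', 'r', 'r', 'r', 'r', 'r', 's', 'r', 'r', 'r', 'r', 'r', 's']Traceback (most recent call last):
  File "edge.py", line 36, in <module>
    best=min((minimize(cost,x,method='Nelder-Mead',options=dict(xatol=.02,fatol=1e-4,maxiter=800)) for x in np.vstack([np.zeros(4),np.eye(4),-np.eye(4)])),key=lambda r:r.fun)
  File "edge.py", line 36, in <genexpr>
    best=min((minimize(cost,x,method='Nelder-Mead',options=dict(xatol=.02,fatol=1e-4,maxiter=800)) for x in np.vstack([np.zeros(4),np.eye(4),-np.eye(4)])),key=lambda r:r.fun)
              ~~~~~~~~^^^^^^^^^^^^^^^^^^^^^^^^^^^^^^^^^^^^^^^^^^^^^^^^^^^^^^^^^^^^^^^^^^^^^^^^^^^^
    res = _minimize_neldermead(fun, x0, args, callback, bounds=bounds,
                               **options)
    fxe = func(xe)
    fx = function(np.copy(x), 
[... 2835 characters left out ...]
ethod='Nelder-Mead',options=dict(xatol=.02,fatol=1e-4,maxiter=800)) for x in np.vstack([np.zeros(4),np.eye(4),-np.eye(4)])),key=lambda r:r.fun)
              ~~~~~~~~^^^^^^^^^^^^^^^^^^^^^^^^^^^^^^^^^^^^^^^^^^^^^^^^^^^^^^^^^^^^^^^^^^^^^^^^^^^^
  File "edge.py", line 34, in cost
    for e in(.0015,.003): f-=np.clip(S(P-N*e)-S(P+N*e),0,None)/(200 if k=='b' else 100)
                                              ~^^^^^^^
  File "edge.py", line 29, in S
    q=proj(n,P); return map_coordinates(I,[q[:,0],q[:,1]],order=1).mean()
  File "h.py", line 5, in proj
    c=eyes.calibration(name); P=np.atleast_2d(P); f=210/np.tan(np.radians(c['vfov'])/2)
ValueError: time passes only in moves, steps and waits
```

View pics/s_a.png

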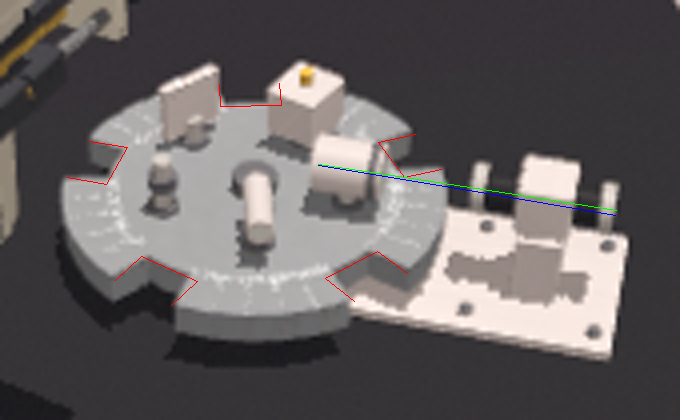

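Calibration calls are being limited, so I'll cache the calibration in the helper. 8 pictures viewed so far.

```bash
python3 - <<'E'
from h import *
import pickle
pickle.dump({n:eyes.calibration(n) for n in('top','side','wrist')},open('cal.pkl','wb')); print(sensors.get_state()['t'])
E
sed -i 's/eyes.calibration(\(name\|n\))/CAL[\1]/; s/^def proj/import pickle\ntry: CAL=pickle.load(open("cal.pkl","rb"))\nexcept Exception: CAL=None\ndef proj/' h.py edge.py
for a in "top -1.2 pics/topb0.png pics/topb1.png pics/topb2.png pics/topb3.png" "side -1.2 pics/sideb0.png pics/sideb1.png pics/sideb2.png pics/sideb3.png" "top -111.2 pics/top0.png" "side -111.2 pics/side0.png"; do python3 edge.py $a 2>&1| tail -1; done
```

```text
13.65
top -40.46988533728563 [0.5969 0.0029] [-24.61  -1.16]
side -15.005441116548118 [0.5977 0.0061] [-25.7    0.31]
top -33.01164955103851 [0.5972 0.003 ] [ -25.33 -110.2 ]
side -21.008214005176978 [0.5977 0.0058] [ -25.36 -110.74]
```

apply_moves --motion "-5 7 0 4; -17 23 0 9; -32 44 0 15; -50 68 0 22; -68 93 0 29; -86 117 0 36; -104 142 0 43; -121 165 0 51; -137 187 0 59; -150 205 0 66; -160 218 0 72; -167 228 0 76; -171 233 0 78; -171 233 0 78; -171 233 0 78"

```text
t: 15.15
eef_pos: [0.6978, -0.132, 0.1992]
orientation: [-2.663, -1.665, 0.001]
wrist_force: [-0.5, 0.5, 0.3]
opening: 0.007
gripper_force: 0.0
```

```bash
python3 w.py w4.png .597 .004 -25.3 -.4
```

```text
15.15 [ 0.6978 -0.132   0.1992] [[ 0.438  0.899]
 [ 0.899 -0.438]] 0.007440554659689909 [-0.34  0.56  1.12 -0.    1.46  0.11] [-0.5  0.5  0.3]
```

View pics/w4.png

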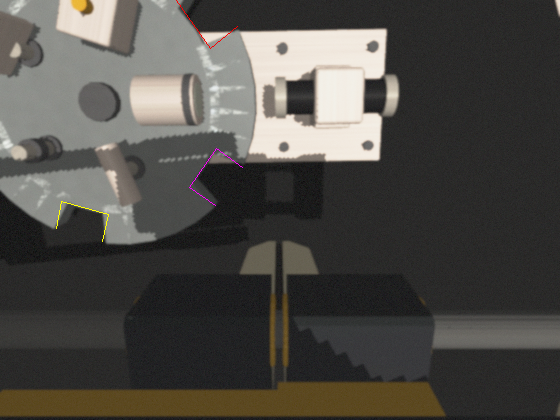

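Run:
```python
from h import *
from w import wproj
I=cv2.cvtColor(cv2.imread('pics/raw_w4.png'),cv2.COLOR_BGR2GRAY).astype(float)
def col(c,lo,hi,w=2):
    p=cv2.GaussianBlur(I,(0,0),1)[lo:hi,c-w:c+w+1].mean(1); g=np.diff(p); return p,g
for c,lo,hi in((145,60,140),(160,60,140),(175,60,140),(188,60,140),(197,60,140),(281,68,125),(391,65,125)):
    p,g=col(c,lo,hi); i=np.argsort(-abs(g)); pk=[]
    for j in i:
        if all(abs(j-k)>4 for k in pk): pk.append(j)
        if len(pk)==5: break
    print(c,[(lo+int(j)+.5,round(g[j])) for j in sorted(pk)])
# prediction of the model: same-height line through C with yaw; rows at barrel/tube edges
from h import sensors
s=sensors.get_state()
for yaw in(-25.3,-24.6):
  u=np.array([np.cos(np.radians(yaw)),np.sin(np.radians(yaw)),0])
  print(yaw,wproj(np.array([np.r_[.597,.004,.076]+u*t for t in(.043,.088,.148,.238)]),s).round(1).tolist())
```

```text
145 [(77.5, 9), (86.5, 5), (117.5, -5), (122.5, -9), (138.5, -16)]
160 [(77.5, 9), (85.5, 4), (117.5, -6), (122.5, -9), (137.5, -17)]
175 [(77.5, 9), (85.5, 4), (117.5, -6), (122.5, -9), (135.5, -18)]
188 [(73.5, -20), (78.5, 7), (109.5, -4), (125.5, 20), (134.5, -18)]
197 [(74.5, -8), (79.5, -3), (120.5, -1), (125.5, 13), (132.5, -18)]
281 [(76.5, -27), (92.5, 5), (99.5, -9), (112.5, -7), (117.5, 30)]
391 [(74.5, 27), (91.5, 5), (97.5, -8), (110.5, -8), (115.5, -19)]
-25.3 [[140.8, 99.2], [198.7, 98.4], [276.1, 97.4], [392.5, 95.9]]
-24.6 [[140.7, 98.5], [198.6, 97.0], [276.0, 95.0], [392.7, 91.9]]
```

Run:
```python
import cv2,numpy as np
a=cv2.imread('pics/raw_w4.png')[60:140,85:410]
big=cv2.resize(a,None,fx=2.4,fy=7,interpolation=cv2.INTER_CUBIC)
for r in range(0,80,10): cv2.putText(big,str(60+r),(0,r*7+4),0,.4,(0,255,255),1); cv2.line(big,(25,r*7),(780,r*7),(0,255,255),1)
cv2.imwrite('pics/w4c.png',big)
```

```text
(no output)
```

View pics/w4c.png

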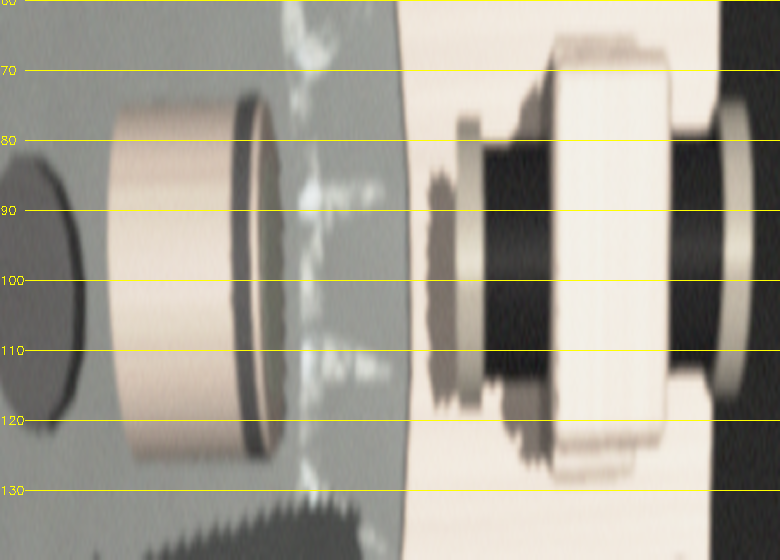

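In the close view, the tube axis extended back reaches row ≈98.7 at the window and the barrel centre is at ≈99.5. That is about 0.6 mm, or 0.4°, off, so it's aligned. The arm is clear at 0.2 m height, so I'll hand in.

```bash
python3 -c "
from cell import workorder; print(workorder.finish_job())"
```

```text
the job is handed in; nothing more can be done
None
```

The round-barrel detector now stands in front of the beam tube, about 0.4° (0.6 mm at the window) off centre by the last camera measurement; the platter is at rest, the arm is clear of everything, and the job was handed in at about 15 s with no verdict returned.

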